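# Core bits back into their drain rack

### The job

The drilling is finished and the core bits must go back in the rack, where they drain and their diamond crowns cannot get chipped: pick out the four core bits on the bench and stand each one, crown down, in the pipe holder made for its diameter, right down on the holder's wooden foot. Keep them upright on the way. Leave the flat grinding cup and the felt wheel where they lie.

Things in the scene. Friction and masses are not known exactly. Their poses are not given: they have to be found in the camera images.
- bit_24_mid (a point): diamond core bit, 24 mm across its plain steel barrel: an upright cylinder 54 mm high standing on its crown, with a round dark hub on top, 22 mm across and 30 mm high (84 mm high over all); grip it by the hub, which is the same on all four bits. It is the thinnest of the four. This point lies on its axis half-way up, 42 mm above the underside and 12 mm below the shoulder where the hub begins; z is up along the axis
- bit_37_mid (a point): diamond core bit, 37 mm across its plain steel barrel: an upright cylinder 54 mm high standing on its crown, with a round dark hub on top, 22 mm across and 30 mm high (84 mm high over all); grip it by the hub, which is the same on all four bits. It is the second thinnest of the four. This point lies on its axis half-way up, 42 mm above the underside and 12 mm below the shoulder where the hub begins; z is up along the axis
- bit_50_mid (a point): diamond core bit, 50 mm across its plain steel barrel: an upright cylinder 54 mm high standing on its crown, with a round dark hub on top, 22 mm across and 30 mm high (84 mm high over all); grip it by the hub, which is the same on all four bits. It is the second widest of the four. This point lies on its axis half-way up, 42 mm above the underside and 12 mm below the shoulder where the hub begins; z is up along the axis
- bit_63_mid (a point): diamond core bit, 63 mm across its plain steel barrel: an upright cylinder 54 mm high standing on its crown, with a round dark hub on top, 22 mm across and 30 mm high (84 mm high over all); grip it by the hub, which is the same on all four bits. It is the widest of the four. This point lies on its axis half-way up, 42 mm above the underside and 12 mm below the shoulder where the hub begins; z is up along the axis
- sleeve_24: holder for the 24 mm core bit: grey pipe stub on an 80 x 80 mm wooden foot, fixed in the sheet-steel rack. Bore 34 mm across, widening to 41 mm at the flared mouth, wall 3 mm; it is the narrowest of the four bores. Origin at the centre of the foot's underside, 3 mm above the table; z is up along the pipe's axis, y runs along the row (88 mm between neighbours). The bit stands on the wooden foot inside the pipe, 10 mm above the origin; the rim is 44 mm above the origin
- sleeve_37: holder for the 37 mm core bit: grey pipe stub on an 80 x 80 mm wooden foot, fixed in the sheet-steel rack. Bore 47 mm across, widening to 54 mm at the flared mouth, wall 3 mm; it is the second narrowest of the four bores. Origin at the centre of the foot's underside, 3 mm above the table; z is up along the pipe's axis, y runs along the row (88 mm between neighbours). The bit stands on the wooden foot inside the pipe, 10 mm above the origin; the rim is 44 mm above the origin
- sleeve_50: holder for the 50 mm core bit: grey pipe stub on an 80 x 80 mm wooden foot, fixed in the sheet-steel rack. Bore 60 mm across, widening to 67 mm at the flared mouth, wall 3 mm; it is the second widest of the four bores. Origin at the centre of the foot's underside, 3 mm above the table; z is up along the pipe's axis, y runs along the row (88 mm between neighbours). The bit stands on the wooden foot inside the pipe, 10 mm above the origin; the rim is 44 mm above the origin
- sleeve_63: holder for the 63 mm core bit: grey pipe stub on an 80 x 80 mm wooden foot, fixed in the sheet-steel rack. Bore 73 mm across, widening to 80 mm at the flared mouth, wall 3 mm; it is the widest of the four bores. Origin at the centre of the foot's underside, 3 mm above the table; z is up along the pipe's axis, y runs along the row (88 mm between neighbours). The bit stands on the wooden foot inside the pipe, 10 mm above the origin; the rim is 44 mm above the origin
- cup_wheel: flat diamond grinding cup, 84 mm across and only 36 mm high over all, with a dark hub like the bits' on top: a bystander, not a core bit. Origin at the centre of its underside
- felt_wheel: pale felt polishing wheel, 60 mm across, 25 mm high, lying flat: a bystander. Origin at the centre of its underside
Not all that is in view belongs to the job. What is shaped like the part that bears bit_24_mid but purple is not meant.

How it is judged:
By the outcome, as a careful person would: the job done as asked, in the order asked, and still so for the second after the job is handed in, with the robot touching nothing.
It also fails if it takes over 96 s, if anything falls off the work surface, if the arm or the gripper's body presses on something with over 40 N, if the wrist force passes 120 N, or if a joint passes its speed limit or range.

### The arm

A 6-joint arm with a two-finger parallel gripper is mounted at the origin on the work surface; the furniture and walls round the work are solid. World frame = base frame: x ahead of the robot, y to its left, z up, the work surface at z = 0. Lengths are in m, angles in rad, forces in N, time in s.
With the tool pointing down it reaches from about 0.25 to 0.725 m from the base axis. Payload 9.7 kg.
Tool frame: the origin (TCP) lies midway between the tips of the shut fingers; the grasp point (between the pads) lies 19 mm behind it; z points along the fingers, x is the direction in which the jaws open and shut, and the axes are right-handed (so a half turn about z gives the same grasp; the last joint's range is limited). The gripper opens to 85 mm and grips with 20 to 120 N. Pads are 22 mm wide; open, the fingers measure 114 mm over their backs; the gripper's body (76 mm by 85 mm) begins 54 mm behind the grasp point. The pads swing forward as they close: fully open they stand 13 mm farther back than shut.
Start: joints at [1.101, 0.087, 0.176, 1.66, 0, 1.571], TCP at [0.249, 0.49, 0.231] pointing down, gripper open.
Joint ranges: [-3.13, 3.13], [-0.85, 1.81], [-1.15, 1.24], [-2.2, 2.28], [-1.44, 1.52], [-3.14, 3.14]. Speed limits (rad/s): [2.22, 2.22, 2.57, 3.14, 3.14, 3.14].

### API

Orientations are given as a rotation vector (axis times angle).
In Python, from bench import env gives the robot as it stands. The module is installed in compiled form; this text tells all that it offers.
- The arm moves only by the tool step_arm, never from a script. Its arguments are lists of equal length, an entry for each row: "twist": the turn, a rotation vector about the tool's x, y, z scaled (see below), a list of three; "dp": the shift along the tool's x, y, z scaled (see below), a list of three; "claw": the opening, from 0 (shut) to 1 (fully open). A call has 1 to 10 rows; each row shifts and turns the commanded pose from where the row before left it, along the tool's axes as they then stand; what a row does not reach is not made up. The controller multiplies each number of a shift by 20 mm and each number of a turn by 5 degrees. A row lasts 1/12 s, in which the tool goes at most 41.7 mm and 7.16 degrees, less where a joint would pass 70% of its speed; a pose out of reach is approached as far as the arm can. A call with a number of a shift or a turn outside -1 to 1 is refused whole. A call with a gripper value outside its range is refused whole. The fingers move at their own pace and stop on an object; the grip force is fixed at half the most. Time passes only in rows, so rows that do not move let the fingers close. It gives the time, the measured TCP pose, the force and the opening at its end, in the units of the state.
- env.read_state(): the state, without advancing time (a new reading comes with each control period).
- env.snapshot(name): name is "scene" or "top" or "wrist"; returns a dict with "img" (480x640x3 uint8, red, green, blue), "fx", "fy", "cx", "cy" (pixels), "k1" (the pictures are not rectified: a ray, as slopes to the right and down, at radius r is drawn at 1 + k1 r^2 times it, then the intrinsics apply), "world_to_cam" (4x4, takes a point from world to camera coordinates). Camera axes: x right, y down, z forward; pixel columns grow to the right and rows downward; lengths in m; the calibration is good to about 2 mm. A picture is of the moment at which its call begins. There is no depth.
- env.job_done(): hands the job in, once; it reports no verdict.
The state is a dict: "clock": time; "joints": joint angles; "dq": joint speeds; "tau": joint torques, N m; "ee_pos": TCP position; "tool_rot": TCP orientation; "force": force on the tool from outside, world axes, zero at the start; "torque": the same for the moment, N m; "opening": finger opening in m.
Only numpy, scipy, OpenCV 4.12 (cv2) and the standard library are available. Lean on these libraries where they do the work, as an engineer would, in place of code of your own. Each camera call takes 0.05 s, during which the arm holds its last target. There are 200 camera calls.

## Working session

There is one attempt and no reset: what is moved stays moved. The work goes in short steps, Python scripts to look and compute and a tool call to move; the robot and the scene stay as the last step left them, time stands still between calls to the robot, and variables do not carry over. Pictures are saved under pics/ and viewed, about 12 in all and at most 16, crops included, and the job is handed in when it is done.

Besides the shell and the picture viewer there is one more tool, called after ">>>" as a command line: name --argument value ..., lists and objects as JSON in quotes. step_arm: Moves the arm, as the interface text tells. Its arguments: {"type":"object","properties":{"twist":{"type":"array","items":{"type":"array","items":{"type":"number"}}},"dp":{"type":"array","items":{"type":"array","items":{"type":"number"}}},"claw":{"type":"array","items":{"type":"number"}}},"required":["twist","dp","claw"]}

```bash
mkdir -p pics
python3 - <<'E'
from bench import env
import cv2,numpy as np
s=env.read_state()
print({k:np.round(v,3).tolist() for k,v in s.items()})
for n in("scene","top"):
    d=env.snapshot(n);cv2.imwrite(f"pics/{n}0.png",d["img"][...,::-1])
    print(n,d["fx"],d["fy"],d["cx"],d["cy"],d["k1"],np.round(d["world_to_cam"],3).tolist())
E
```

```text
{'clock': 0.0, 'joints': [1.101, 0.087, 0.175, 1.66, 0.0, 1.571], 'dq': [0.001, -0.001, -0.0, -0.003, -0.0, 0.001], 'tau': [-0.002, -52.039, 46.48, 0.016, -0.0, -0.0], 'ee_pos': [0.249, 0.49, 0.231], 'tool_rot': [2.677, 1.643, -0.002], 'force': [-0.488, 0.861, 0.237], 'torque': [0.007, 0.044, 0.045], 'opening': 0.086}
scene 442.5993835630029 442.5993835630029 313.7445786758986 236.40838800418092 0.03848120830878291 [[0.571, -0.821, -0.007, -0.333], [-0.38, -0.257, -0.889, 0.274], [0.728, 0.51, -0.458, 0.667], [0.0, 0.0, 0.0, 1.0]]
top 520.0824571566677 520.0824571566677 326.169099218616 246.15279352788957 -0.12405233636528706 [[0.019, -1.0, 0.018, -0.029], [-0.995, -0.021, -0.102, 0.554], [0.103, -0.016, -0.995, 1.098], [0.0, 0.0, 0.0, 1.0]]
```

View pics/scene0.png

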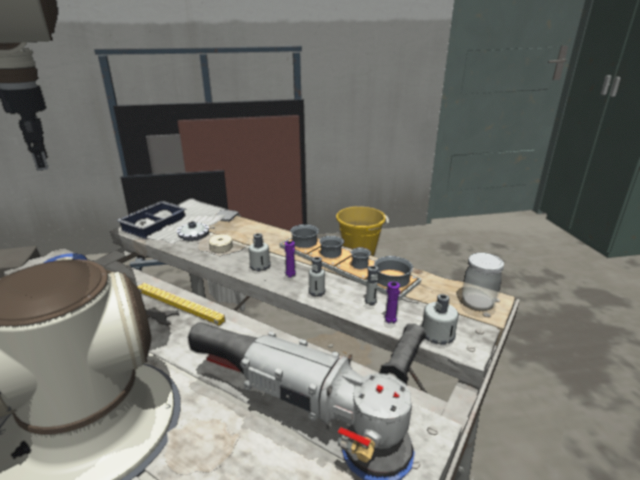

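View pics/top0.png

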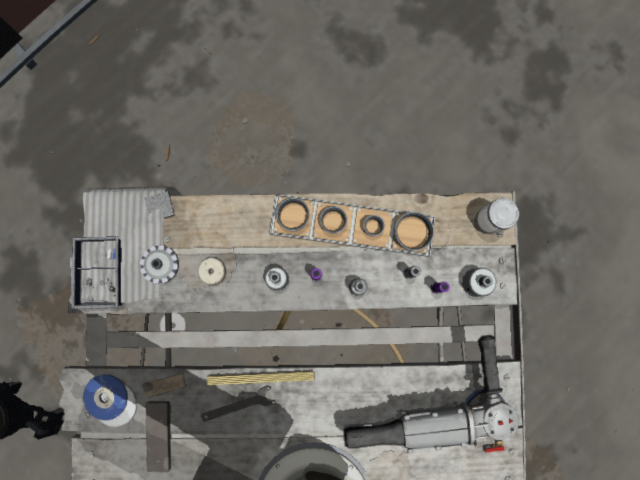

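The top view shows four bit candidates, at (275,278), (358,286), (413,271) and (482,282). The purple decoys are at (316,273) and (441,287). The sleeves are at (293,214), (332,219), (373,226) and (412,231). The cup is at (159,264) and the felt wheel at (212,271). I'll confirm this in an enlarged crop.

```bash
cat > h.py <<'E'
import cv2,numpy as np
from bench import env
def ray2plane(d,uv,z):
    u=np.array(uv,float).reshape(-1,2)
    K=np.array([[d["fx"],0,d["cx"]],[0,d["fy"],d["cy"]],[0,0,1]])
    p=cv2.undistortPoints(u.reshape(-1,1,2),K,np.array([d["k1"],0,0,0.]))[:,0]
    T=np.array(d["world_to_cam"]);R,t=T[:3,:3],T[:3,3]
    c=-R.T@t; r=np.c_[p,np.ones(len(p))]@R
    return c+r*((z-c[2])/r[:,2])[:,None]
def project(d,P):
    T=np.array(d["world_to_cam"]);K=np.array([[d["fx"],0,d["cx"]],[0,d["fy"],d["cy"]],[0,0,1]])
    return cv2.projectPoints(np.array(P,float).reshape(-1,1,3),cv2.Rodrigues(T[:3,:3])[0],T[:3,3],K,np.array([d["k1"],0,0,0.]))[0][:,0]
E
python3 - <<'E'
from h import *
d=env.snapshot("top");im=d["img"][...,::-1].copy()
c=cv2.resize(im[190:315,255:505],None,fx=3.2,fy=3.2,interpolation=cv2.INTER_CUBIC);cv2.imwrite("pics/crop1.png",c)
print(ray2plane(d,[(275,278),(358,286),(413,271),(482,282)],.084).round(3).tolist())
print(ray2plane(d,[(293,214),(332,219),(373,226),(412,231)],.047).round(3).tolist())
E
```

```text
[[0.481, 0.087, 0.084], [0.468, -0.083, 0.084], [0.501, -0.197, 0.084], [0.48, -0.342, 0.084]]
[[0.62, 0.055, 0.047], [0.611, -0.029, 0.047], [0.598, -0.117, 0.047], [0.589, -0.201, 0.047]]
```

View pics/crop1.png

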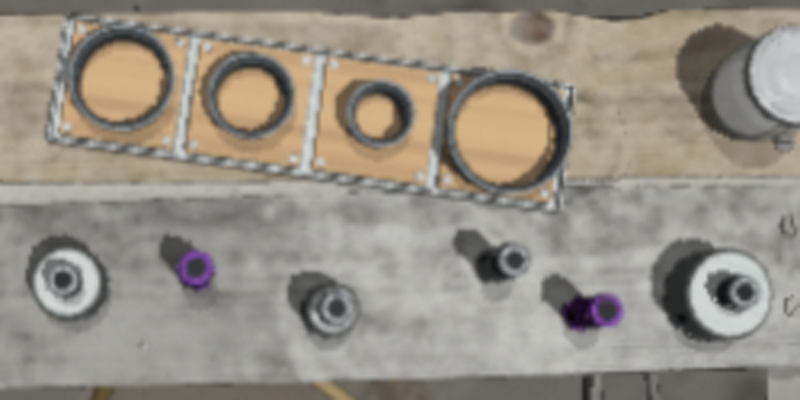

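The crop confirms it. The bits stand left to right as 50, 37, 24 and 63 mm by barrel width, the two purple ones are decoys, and the sleeves run 50, 37, 24, 63. Next: refine the positions by hub-top centroids and check them against the known sizes and spacing.

Run:
```python
from h import *
d=env.snapshot("top")
B=ray2plane(d,[(274.7,277.5),(360.3,285.9),(415.6,271.6),(487.2,280.9)],.084)
print("bits 50 37 24 63",B.round(4).tolist())
# sleeve rims: dark-ring contour extents
im=cv2.cvtColor(d["img"],cv2.COLOR_RGB2HSV)
o=((im[...,0]>8)&(im[...,0]<22)&(im[...,1]>80)&(im[...,2]>110)).astype(np.uint8)
S=ray2plane(d,[(293.1,214.1),(332.5,219.4),(372.5,225.6),(413.4,230.9)],.047)
print("sleeves",S.round(4).tolist(),"spacing",np.linalg.norm(np.diff(S[:,:2],axis=0),axis=1).round(4))
k=np.arange(4)-1.5;v=(k@S[:,:2]);v/=np.linalg.norm(v);m=S[:,:2].mean(0)
print("fit",(m+.088*k[:,None]*v).round(4).tolist(),"yaw",np.degrees(np.arctan2(v[0],-v[1])))
# cross-check in scene camera
e=env.snapshot("scene")
print("bit tops in scene",project(e,B).round(0).tolist())
w=env.snapshot("wrist");T=np.array(w["world_to_cam"]);s=env.read_state()
R=cv2.Rodrigues(np.array(s["tool_rot"]))[0];cc=-T[:3,:3].T@T[:3,3]
print("cam in tool",R.T@(cc-s["ee_pos"]),(T[:3,:3]@R).round(2).tolist(),w["fx"])
print("tool axes world",R.round(3).tolist())
# rack edges: purple centers
p=((im[...,0]>125)&(im[...,0]<155)&(im[...,1]>90)).astype(np.uint8)
n,l,st,c=cv2.connectedComponentsWithStats(p)
for i in range(1,n):
  if st[i,4]>20: print("purple",c[i],ray2plane(d,c[i],.06).round(3))
vis=cv2.cvtColor(e["img"],cv2.COLOR_RGB2BGR)
for q in project(e,B):cv2.circle(vis,tuple(int(round(x)) for x in q),1,(0,0,255),-1)
fit=np.c_[m+.088*k[:,None]*v,np.full(4,.047)]
a=np.linspace(0,6.28,60)
for f,r in zip(fit,(36.5,30,23.5,43)):
  for q in project(e,f+r/1000*np.c_[np.cos(a),np.sin(a),0*a]):vis[int(round(q[1])),int(round(q[0]))]=(0,255,0)
cv2.imwrite("pics/s1.png",cv2.resize(vis[200:360,230:490],None,fx=3,fy=3,interpolation=cv2.INTER_NEAREST))
```

```text
bits 50 37 24 63 [[0.482, 0.0874, 0.084], [0.4683, -0.0882, 0.084], [0.4998, -0.2023, 0.084], [0.4829, -0.3537, 0.084]]
sleeves [[0.6202, 0.0549, 0.047], [0.6105, -0.0298, 0.047], [0.599, -0.1159, 0.047], [0.5895, -0.2044, 0.047]] spacing [0.0853 0.0869 0.089 ]
fit [[0.6205, 0.0573], [0.61, -0.0301], [0.5995, -0.1175], [0.5891, -0.2048]] yaw -6.837698723396545
bit tops in scene [[257.0, 234.0], [317.0, 258.0], [372.0, 267.0], [443.0, 296.0]]
cam in tool [-0.00111133 -0.07397745 -0.1427154 ] [[1.0, 0.0, -0.0], [-0.0, 0.96, -0.29], [0.0, 0.29, 0.96]] 363.87721518506754
tool axes world [[0.453, 0.892, -0.0], [0.892, -0.453, -0.0], [-0.001, 0.0, -1.0]]
purple [315.66666667 273.92      ] [[0.492 0.004 0.06 ]]
purple [438.89915966 287.44537815] [[ 0.469 -0.257  0.06 ]]
```

View pics/s1.png

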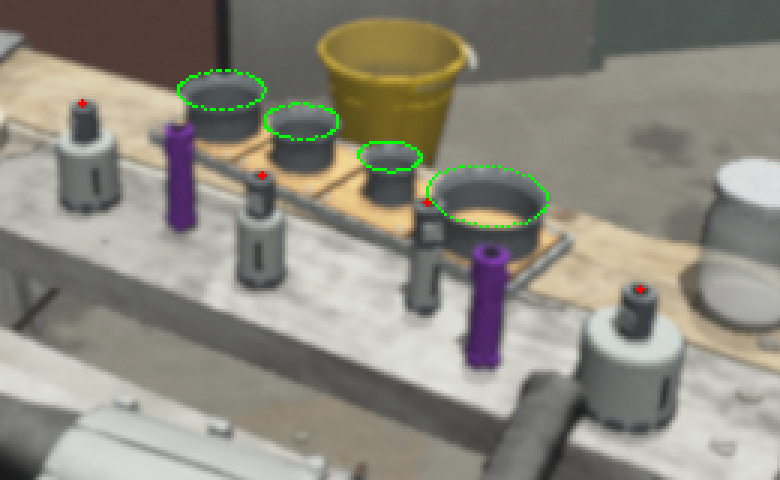

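The reprojection agrees: the hub tops fall on their hubs and the rings on the rims, within about 1 px. All four grasps will use tool yaw −7°, with the jaws perpendicular to the row. Now I turn and move over bit 50.

>>> step_arm --twist '[[0,0,1],[0,0,1],[0,0,1],[0,0,1],[0,0,1],[0,0,1],[0,0,1]]' --dp '[[0,0,0],[0,0,0],[0,0,0],[0,0,0],[0,0,0],[0,0,0],[0,0,0]]' --claw '[1,1,1,1,1,1,1]'

```text
clock: 0.88
ee_pos: [0.249, 0.4904, 0.2312]
tool_rot: [3.049, 0.756, -0.0]
force: [-0.2, 0.9, 0.9]
opening: 0.0851
```

>>> step_arm --twist '[[0,0,1],[0,0,1],[0,0,1],[0,0,1],[0,0,1],[0,0,1],[0,0,1]]' --dp '[[0,0,0],[0,0,0],[0,0,0],[0,0,0],[0,0,0],[0,0,0],[0,0,0]]' --claw '[1,1,1,1,1,1,1]'

```text
clock: 1.47
ee_pos: [0.249, 0.4904, 0.2312]
tool_rot: [3.135, -0.196, -0.0]
force: [-0.5, 0.9, 0.0]
opening: 0.0856
```

>>> step_arm --twist '[[0,0,0],[0,0,0],[0,0,0],[0,0,0],[0,0,0],[0,0,0],[0,0,0],[0,0,0],[0,0,0],[0,0,0]]' --dp '[[0.74,0.98,0],[0.74,0.98,0],[0.74,0.98,0],[0.74,0.98,0],[0.74,0.98,0],[0.74,0.98,0],[0.74,0.98,0],[0.74,0.98,0],[0.74,0.98,0],[0.74,0.98,0]]' --claw '[0.8,0.8,0.8,0.8,0.8,0.8,0.8,0.8,0.8,0.8]'

```text
clock: 2.3
ee_pos: [0.3727, 0.2769, 0.2313]
tool_rot: [-3.136, 0.189, -0.0]
force: [0.1, 0.0, 0.5]
opening: 0.0685
```

>>> step_arm --twist '[[0,0,0],[0,0,0],[0,0,0],[0,0,0],[0,0,0],[0,0,0],[0,0,0],[0,0,0],[0,0,0],[0,0,0]]' --dp '[[0.74,0.98,0],[0.74,0.98,0],[0.74,0.98,0.3],[0.74,0.98,0.5],[0.74,0.98,0.5],[0.74,0.98,0.5],[0.74,0.98,0.5],[0.74,0.98,0.5],[0.74,0.98,0.2],[0,0,0]]' --claw '[0.8,0.8,0.8,0.8,0.8,0.8,0.8,0.8,0.8,0.8]'

```text
clock: 3.13
ee_pos: [0.4842, 0.084, 0.1698]
tool_rot: [3.134, -0.194, -0.002]
force: [1.3, -0.3, 0.5]
opening: 0.0682
```

```bash
cat >> h.py <<'E'
def go(target):
    s=env.read_state();R=cv2.Rodrigues(np.array(s["tool_rot"]))[0]
    d=R.T@(np.array(target)-s["ee_pos"]);print("at",np.round(s["ee_pos"],4),"yaw",np.degrees(np.arctan2(R[1,0],R[0,0])).round(2),"delta units(20mm)",(d/.02).round(2));return d
E
python3 - <<'E'
from h import *
d=env.snapshot("wrist");cv2.imwrite("pics/w1.png",d["img"][...,::-1])
print("pred tops",project(d,[[.482,.0874,.084],[.4683,-.0882,.084]]).round(0).tolist())
print("pred rim c",project(d,[[.6205,.0573,.047],[.61,-.0301,.047],[.5995,-.1175,.047]]).round(0).tolist())
go([.482,.0874,.058])
E
```

```text
pred tops [[319.0, 240.0], [330.0, 446.0]]
pred rim c [[502.0, 242.0], [487.0, 341.0], [473.0, 422.0]]
at [0.4836 0.0853 0.1705] yaw -7.08 delta units(20mm) [-0.08 -0.1   5.62]
```

View pics/w1.png

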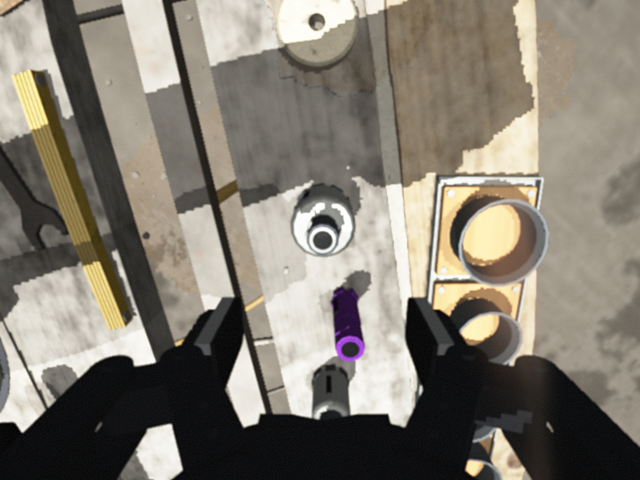

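The wrist view shows bit 50's hub top at (322,239) against a predicted (319,240), and the 50 sleeve rim centred at (503,241) against (502,242). Both are within 2 mm, so I descend and grip.

>>> step_arm --twist '[[0,0,0],[0,0,0],[0,0,0],[0,0,0],[0,0,0],[0,0,0],[0,0,0],[0,0,0]]' --dp '[[0,-0.12,0.8],[0,0,0.8],[0,0,0.8],[0,0,0.8],[0,0,0.8],[0,0,0.8],[0,0,0.8],[0,0,0]]' --claw '[0.8,0.8,0.8,0.8,0.8,0.8,0.8,0.8]'

```text
clock: 3.85
ee_pos: [0.4818, 0.0897, 0.0567]
tool_rot: [3.135, -0.188, -0.006]
force: [-0.1, -0.2, -0.8]
opening: 0.0684
```

>>> step_arm --twist '[[0,0,0],[0,0,0],[0,0,0],[0,0,0],[0,0,0],[0,0,0],[0,0,0],[0,0,0]]' --dp '[[0,0,0],[0,0,0],[0,0,0],[0,0,0],[0,0,0],[0,0,0],[0,0,0],[0,0,0]]' --claw '[0,0,0,0,0,0,0,0]'

```text
clock: 4.52
ee_pos: [0.4841, 0.0895, 0.0607]
tool_rot: [-3.135, 0.189, -0.003]
force: [-1.9, 0.3, 6.6]
opening: 0.0202
```

>>> step_arm --twist '[[0,0,0],[0,0,0],[0,0,0],[0,0,0],[0,0,0],[0,0,0],[0,0,0]]' --dp '[[0,0,-0.4],[0,0,-0.8],[0,0,-0.8],[0,0,-0.8],[0,0,-0.8],[0,0,-0.4],[0,0,0]]' --claw '[0,0,0,0,0,0,0]'

```text
clock: 5.1
ee_pos: [0.4844, 0.0894, 0.1414]
tool_rot: [-3.135, 0.19, -0.004]
force: [1.3, -0.6, -3.0]
opening: 0.0202
```

Run:
```python
from h import *
for i in range(3):
    d=env.snapshot("wrist");s=env.read_state();print(np.round(s["ee_pos"],4),np.round(s["force"],1),s["opening"])
cv2.imwrite("pics/w2.png",d["img"][...,::-1])
go([.6205,.0573,.14])
```

```text
[0.484  0.0893 0.1399] [-0.7 -0.1 -3.5] 0.020307015783609
[0.4835 0.0892 0.1389] [-0.1  0.2 -2.6] 0.019776721005899705
[0.4832 0.0892 0.1383] [ 0.6  0.2 -2.9] 0.02011457128543163
at [0.4832 0.0892 0.1383] yaw -6.92 delta units(20mm) [ 7.01  0.75 -0.09]
```

View pics/w2.png

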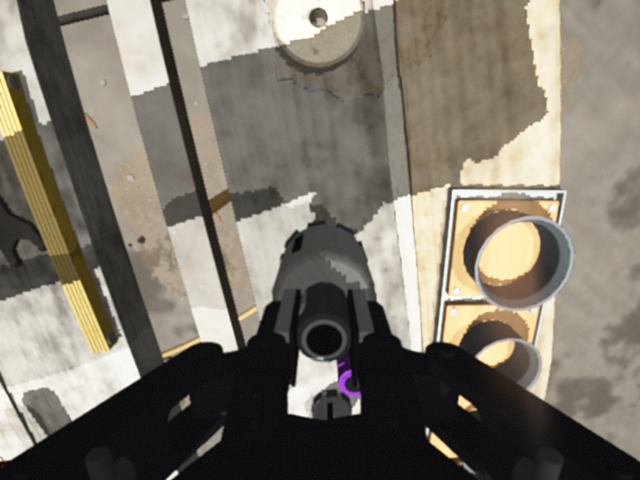

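Bit 50 is lifted and upright, with its hub top at (324,339). The 50 sleeve rim is centred at (524,261).

Run:
```python
from h import *
d=env.snapshot("wrist");s=env.read_state();z=s["ee_pos"][2]
print(s["ee_pos"],"hub",ray2plane(d,(324,339),z+.0235).round(4),"rim",ray2plane(d,(524.5,261.5),.047).round(4),"rim37",ray2plane(d,(507,367),.047).round(4))
```

```text
[0.48308269 0.08914732 0.1381607 ] hub [[0.4836 0.087  0.1617]] rim [[0.6214 0.0583 0.047 ]] rim37 [[ 0.6125 -0.0285  0.047 ]]
```

>>> step_arm --twist '[[0,0,0],[0,0,0],[0,0,0],[0,0,0],[0,0,0],[0,0,0],[0,0,0],[0,0,0],[0,0,0],[0,0,0]]' --dp '[[0.5,0.05,0],[0.93,0.09,0],[0.93,0.09,0],[0.93,0.09,0],[0.93,0.09,0],[0.93,0.09,0],[0.93,0.09,0],[0.93,0.06,0],[0,0,0],[0,0,0]]' --claw '[0,0,0,0,0,0,0,0,0,0]'

```text
clock: 6.13
ee_pos: [0.6215, 0.059, 0.1376]
tool_rot: [3.135, -0.19, -0.004]
force: [1.0, 0.3, -2.3]
opening: 0.02
```

Run:
```python
from h import *
d=env.snapshot("wrist");cv2.imwrite("pics/w3.png",d["img"][...,::-1])
go([.6212,.058,.0735])
```

```text
at [0.6209 0.0592 0.1381] yaw -6.93 delta units(20mm) [0.03 0.06 3.23]
```

View pics/w3.png

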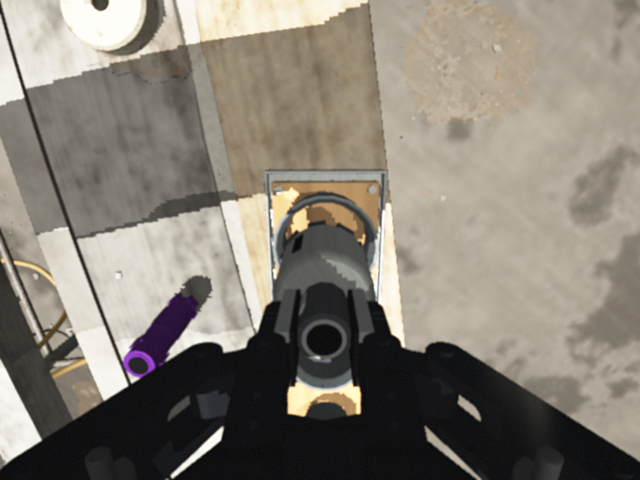

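The sleeve rim spans 274–377, centred at 325, and the hub is at (325,338), so x is aligned. Lowering now.

>>> step_arm --twist '[[0,0,0],[0,0,0],[0,0,0],[0,0,0],[0,0,0],[0,0,0]]' --dp '[[0,0.02,0.6],[0,0,0.6],[0,0,0.6],[0,0,0.6],[0,0,0.5],[0,0,0]]' --claw '[0,0,0,0,0,0]'

```text
clock: 6.68
ee_pos: [0.6196, 0.059, 0.078]
tool_rot: [3.135, -0.189, -0.006]
force: [0.2, -0.7, -2.6]
opening: 0.0201
```

>>> step_arm --twist '[[0,0,0],[0,0,0],[0,0,0],[0,0,0]]' --dp '[[0,0,0.15],[0,0,0.15],[0,0,0.1],[0,0,0]]' --claw '[0,0,0,0]'

```text
clock: 7.02
ee_pos: [0.6215, 0.0591, 0.0739]
tool_rot: [-3.136, 0.189, -0.002]
force: [0.0, -0.6, -2.5]
opening: 0.0202
```

>>> step_arm --twist '[[0,0,0],[0,0,0],[0,0,0]]' --dp '[[0,0,0.1],[0,0,0],[0,0,0]]' --claw '[0,0,0]'

```text
clock: 7.27
ee_pos: [0.6217, 0.0591, 0.0737]
tool_rot: [-3.135, 0.189, -0.004]
force: [-5.2, -0.2, 10.8]
opening: 0.0201
```

>>> step_arm --twist '[[0,0,0],[0,0,0],[0,0,0]]' --dp '[[0,0,0.1],[0,0,0],[0,0,0]]' --claw '[0,0,0]'

```text
clock: 7.52
ee_pos: [0.6219, 0.0592, 0.0737]
tool_rot: [-3.135, 0.189, -0.007]
force: [-8.6, -0.5, 23.3]
opening: 0.02
```

Seated: contact is at TCP z 0.0737, which is the grasp height of 0.0607 plus 13 mm. Release, rise, and go over bit 37.

>>> step_arm --twist '[[0,0,0],[0,0,0],[0,0,0],[0,0,0],[0,0,0]]' --dp '[[0,0,-0.2],[0,0,0],[0,0,0],[0,0,0],[0,0,0]]' --claw '[0.7,0.7,0.7,0.7,0.7]'

```text
clock: 7.93
ee_pos: [0.621, 0.059, 0.0729]
tool_rot: [3.136, -0.19, -0.001]
force: [0.3, -0.1, -0.2]
opening: 0.0598
```

>>> step_arm --twist '[[0,0,0],[0,0,0],[0,0,0],[0,0,0],[0,0,0],[0,0,0]]' --dp '[[0,0,-0.5],[0,0,-0.9],[0,0,-0.9],[0,0,-0.9],[0,0,-0.9],[0,0,-0.7]]' --claw '[0.8,0.8,0.8,0.8,0.8,0.8]'

```text
clock: 8.43
ee_pos: [0.6213, 0.0591, 0.1715]
tool_rot: [-3.136, 0.189, -0.002]
force: [0.4, -0.2, -0.0]
opening: 0.0685
```

>>> step_arm --twist '[[0,0,0],[0,0,0],[0,0,0],[0,0,0],[0,0,0],[0,0,0],[0,0,0],[0,0,0],[0,0,0],[0,0,0]]' --dp '[[-0.75,0.92,0],[-0.75,0.92,0],[-0.75,0.92,0],[-0.75,0.92,0],[-0.75,0.92,0],[-0.75,0.92,0],[-0.75,0.92,0],[-0.75,0.91,0],[-0.73,0.9,0],[0,0,0]]' --claw '[0.8,0.8,0.8,0.8,0.8,0.8,0.8,0.8,0.8,0.8]'

```text
clock: 9.27
ee_pos: [0.4655, -0.0904, 0.1704]
tool_rot: [3.135, -0.193, 0.0]
force: [-0.2, -0.3, 0.7]
opening: 0.0686
```

Run:
```python
from h import *
d=env.snapshot("wrist");d=env.snapshot("wrist");cv2.imwrite("pics/w4.png",d["img"][...,::-1])
print(project(d,[[.4683,-.0882,.084],[.4998,-.2023,.084],[.6205,.0583,.097]]).round(0).tolist())
go([.4683,-.0882,.061]);print(env.read_state()["opening"])
```

```text
[[325.0, 243.0], [384.0, 380.0], [572.0, -42.0]]
at [ 0.4676 -0.089   0.1702] yaw -7.0 delta units(20mm) [ 0.02 -0.04  5.46]
0.06847408442852881
```

View pics/w4.png

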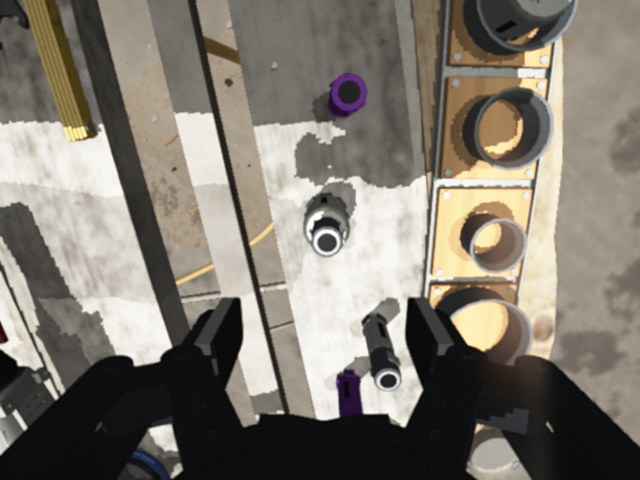

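Bit 50 stands in its sleeve at the top right. Bit 37's hub is at (327,241) against a predicted (325,243), and bit 24's at (387,380). The sleeve rims are at (513,128) for 37 and (498,244) for 24. Descend and grip, then compute the rims.

>>> step_arm --twist '[[0,0,0],[0,0,0],[0,0,0],[0,0,0],[0,0,0],[0,0,0],[0,0,0],[0,0,0]]' --dp '[[0.06,-0.08,0.78],[0,0,0.78],[0,0,0.78],[0,0,0.78],[0,0,0.78],[0,0,0.78],[0,0,0.78],[0,0,0]]' --claw '[0.8,0.8,0.8,0.8,0.8,0.8,0.8,0.8]'

```text
clock: 10.03
ee_pos: [0.4681, -0.0862, 0.0573]
tool_rot: [-3.135, 0.188, 0.006]
force: [0.3, -0.6, -0.1]
opening: 0.0684
```

>>> step_arm --twist '[[0,0,0],[0,0,0],[0,0,0],[0,0,0],[0,0,0],[0,0,0],[0,0,0],[0,0,0]]' --dp '[[0,0,0],[0,0,0],[0,0,0],[0,0,0],[0,0,0],[0,0,0],[0,0,0],[0,0,0]]' --claw '[0,0,0,0,0,0,0,0]'

```text
clock: 10.7
ee_pos: [0.4697, -0.0871, 0.0614]
tool_rot: [3.136, -0.19, 0.003]
force: [-1.1, 0.1, 5.4]
opening: 0.02
```

Run:
```python
from h import *
print(np.round(env.read_state()["ee_pos"],4))
d=env.snapshot("wrist");T=np.array(d["world_to_cam"]);s=env.read_state();R=cv2.Rodrigues(np.array(s["tool_rot"]))[0]
# re-use calibration: camera pose at the w4 picture (TCP .4676,-.089,.1702, same orientation)
C=T.copy();C[:3,3]=T[:3,3]-T[:3,:3]@(np.array([.4676,-.089,.1702])-s["ee_pos"]);d["world_to_cam"]=C
print("rim37,24,63",ray2plane(d,[(513.5,128),(498,244),(489,336)],.047).round(4).tolist(),"tops37,24",ray2plane(d,[(327,241),(387,380)],.084).round(4).tolist())
```

```text
[ 0.4697 -0.0871  0.0614]
rim37,24,63 [[0.6123, -0.0303, 0.047], [0.6019, -0.1167, 0.047], [0.5965, -0.1987, 0.047]] tops37,24 [[0.4708, -0.0867, 0.084], [0.5028, -0.2015, 0.084]]
```

>>> step_arm --twist '[[0,0,0],[0,0,0],[0,0,0],[0,0,0],[0,0,0],[0,0,0]]' --dp '[[0,0,-0.4],[0,0,-0.8],[0,0,-0.8],[0,0,-0.8],[0,0,-0.8],[0,0,-0.4]]' --claw '[0,0,0,0,0,0]'

```text
clock: 11.25
ee_pos: [0.4695, -0.0873, 0.1424]
tool_rot: [3.136, -0.19, 0.003]
force: [1.0, 0.3, -1.8]
opening: 0.0202
```

>>> step_arm --twist '[[0,0,0],[0,0,0],[0,0,0],[0,0,0],[0,0,0],[0,0,0],[0,0,0],[0,0,0],[0,0,0],[0,0,0]]' --dp '[[0.5,-0.28,0],[0.88,-0.49,0],[0.88,-0.49,0],[0.88,-0.49,0],[0.88,-0.49,0],[0.88,-0.49,0],[0.88,-0.49,0],[0.88,-0.49,0],[0,0,0],[0,0,0]]' --claw '[0,0,0,0,0,0,0,0,0,0]'

```text
clock: 12.08
ee_pos: [0.6106, -0.0288, 0.1382]
tool_rot: [3.136, -0.188, -0.004]
force: [0.5, 0.6, -1.9]
opening: 0.0202
```

Run:
```python
from h import *
d=env.snapshot("wrist");d=env.snapshot("wrist");cv2.imwrite("pics/w5.png",d["img"][...,::-1])
go([.6115,-.0295,.0745]);s=env.read_state();print(s["force"],s["opening"])
```

```text
at [ 0.6097 -0.0294  0.1391] yaw -6.91 delta units(20mm) [ 0.09 -0.01  3.23]
[ 0.05178226 -0.32685048 -1.34875308] 0.019818036115768267
```

View pics/w5.png

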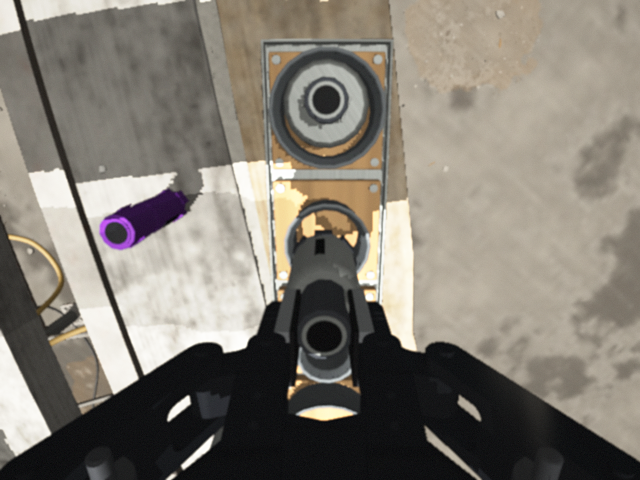

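Bit 50 stands in its sleeve at (326,100). The 37 sleeve rim spans 287–371, centred at 329, and the hub is at (325,335), so I shift x by 2 mm and lower.

>>> step_arm --twist '[[0,0,0],[0,0,0],[0,0,0],[0,0,0],[0,0,0],[0,0,0],[0,0,0]]' --dp '[[0.1,0,0],[0,0,0.6],[0,0,0.6],[0,0,0.6],[0,0,0.6],[0,0,0.5],[0,0,0]]' --claw '[0,0,0,0,0,0,0]'

```text
clock: 12.77
ee_pos: [0.6107, -0.0297, 0.0787]
tool_rot: [3.136, -0.19, -0.007]
force: [-0.6, 0.1, -2.2]
opening: 0.0199
```

>>> step_arm --twist '[[0,0,0],[0,0,0],[0,0,0],[0,0,0],[0,0,0]]' --dp '[[0,0,0.15],[0,0,0.15],[0,0,0.15],[0,0,0],[0,0,0]]' --claw '[0,0,0,0,0]'

```text
clock: 13.18
ee_pos: [0.6128, -0.0297, 0.0744]
tool_rot: [-3.136, 0.19, -0.003]
force: [-2.0, -0.1, 4.4]
opening: 0.0199
```

Contact at 0.0744 (expected 0.0744). Release and go to bit 24.

>>> step_arm --twist '[[0,0,0],[0,0,0],[0,0,0],[0,0,0],[0,0,0]]' --dp '[[0,0,0],[0,0,0],[0,0,0],[0,0,0],[0,0,0]]' --claw '[0.7,0.7,0.7,0.7,0.7]'

```text
clock: 13.6
ee_pos: [0.6122, -0.0297, 0.0729]
tool_rot: [3.136, -0.19, -0.0]
force: [-0.5, -0.4, -0.2]
opening: 0.0597
```

>>> step_arm --twist '[[0,0,0],[0,0,0],[0,0,0],[0,0,0],[0,0,0],[0,0,0]]' --dp '[[0,0,-0.5],[0,0,-0.9],[0,0,-0.9],[0,0,-0.9],[0,0,-0.9],[0,0,-0.9]]' --claw '[0.7,0.7,0.7,0.7,0.7,0.7]'

```text
clock: 14.1
ee_pos: [0.6121, -0.0297, 0.1749]
tool_rot: [3.136, -0.19, 0.001]
force: [1.4, -0.4, 0.4]
opening: 0.0595
```

>>> step_arm --twist '[[0,0,0],[0,0,0],[0,0,0],[0,0,0],[0,0,0],[0,0,0],[0,0,0],[0,0,0],[0,0,0],[0,0,0]]' --dp '[[-0.44,0.92,0],[-0.44,0.92,0],[-0.44,0.92,0],[-0.44,0.92,0],[-0.44,0.92,0],[-0.44,0.92,0],[-0.44,0.92,0],[-0.44,0.92,0],[-0.44,0.92,0],[-0.44,0.92,0]]' --claw '[0.7,0.7,0.7,0.7,0.7,0.7,0.7,0.7,0.7,0.7]'

```text
clock: 14.93
ee_pos: [0.5021, -0.2026, 0.174]
tool_rot: [3.136, -0.189, 0.001]
force: [-0.4, -0.5, 0.2]
opening: 0.0599
```

Run:
```python
from h import *
for i in range(3): d=env.snapshot("wrist")
cv2.imwrite("pics/w6.png",d["img"][...,::-1]);np.savez("w6.npz",**d)
print(project(d,[[.5015,-.202,.084],[.4829,-.3537,.084],[.601,-.117,.047],[.591,-.204,.047]]).round(0).tolist())
go([.5015,-.202,.061]);print(env.read_state()["opening"])
```

```text
[[322.0, 241.0], [323.0, 422.0], [448.0, 94.0], [439.0, 215.0]]
at [ 0.5023 -0.2027  0.174 ] yaw -7.04 delta units(20mm) [-0.05 -0.03  5.65]
0.06000901001454989
```

View pics/w6.png

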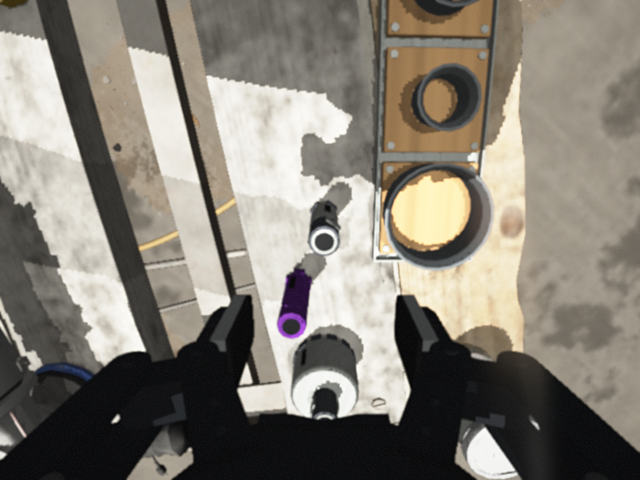

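The grey bit 24's hub is at (324,240) against a predicted (322,241). The purple decoy at (292,325) is clear of the fingers, and the rims of sleeves 24 (447,96) and 63 (439,214) match their predictions. Grip.

>>> step_arm --twist '[[0,0,0],[0,0,0],[0,0,0],[0,0,0],[0,0,0],[0,0,0],[0,0,0],[0,0,0]]' --dp '[[0,-0.06,0.8],[0,0,0.8],[0,0,0.8],[0,0,0.8],[0,0,0.8],[0,0,0.8],[0,0,0.85],[0,0,0]]' --claw '[0.7,0.7,0.7,0.7,0.7,0.7,0.7,0.7]'

```text
clock: 15.75
ee_pos: [0.5018, -0.1992, 0.0571]
tool_rot: [-3.134, 0.188, 0.006]
force: [-0.4, 0.7, -1.6]
opening: 0.06
```

>>> step_arm --twist '[[0,0,0],[0,0,0],[0,0,0],[0,0,0],[0,0,0],[0,0,0],[0,0,0],[0,0,0]]' --dp '[[0,0,0],[0,0,0],[0,0,0],[0,0,0],[0,0,0],[0,0,0],[0,0,0],[0,0,0]]' --claw '[0,0,0,0,0,0,0,0]'

```text
clock: 16.42
ee_pos: [0.5035, -0.2008, 0.0617]
tool_rot: [3.135, -0.19, 0.003]
force: [-0.5, 0.5, 6.5]
opening: 0.0199
```

Run:
```python
from h import *
go([.601,-.117,.14])
```

```text
at [ 0.5035 -0.2008  0.0617] yaw -6.92 delta units(20mm) [ 4.34 -4.75 -3.91]
```

>>> step_arm --twist '[[0,0,0],[0,0,0],[0,0,0],[0,0,0],[0,0,0],[0,0,0]]' --dp '[[0,0,-0.4],[0,0,-0.8],[0,0,-0.8],[0,0,-0.8],[0,0,-0.8],[0,0,-0.4]]' --claw '[0,0,0,0,0,0]'

```text
clock: 16.92
ee_pos: [0.5034, -0.2009, 0.1427]
tool_rot: [3.135, -0.19, 0.004]
force: [-0.5, -0.4, -2.0]
opening: 0.0203
```

>>> step_arm --twist '[[0,0,0],[0,0,0],[0,0,0],[0,0,0],[0,0,0],[0,0,0],[0,0,0],[0,0,0],[0,0,0],[0,0,0]]' --dp '[[0.44,-0.48,0],[0.65,-0.71,0],[0.65,-0.71,0],[0.65,-0.71,0],[0.65,-0.71,0],[0.65,-0.71,0],[0.65,-0.72,0],[0,0,0],[0,0,0],[0,0,0]]' --claw '[0,0,0,0,0,0,0,0,0,0]'

```text
clock: 17.75
ee_pos: [0.6001, -0.1165, 0.1393]
tool_rot: [-3.136, 0.189, 0.002]
force: [-0.5, 0.1, -1.4]
opening: 0.02
```

Run:
```python
from h import *
d=env.snapshot("wrist");d=env.snapshot("wrist");cv2.imwrite("pics/w7.png",d["img"][...,::-1])
go([.601,-.117,.0747]);s=env.read_state();print(s["force"],s["opening"])
```

```text
at [ 0.6    -0.1171  0.1398] yaw -6.95 delta units(20mm) [ 0.05 -0.01  3.26]
[ 0.48352226  0.34280479 -1.59041384] 0.02032888178591892
```

View pics/w7.png

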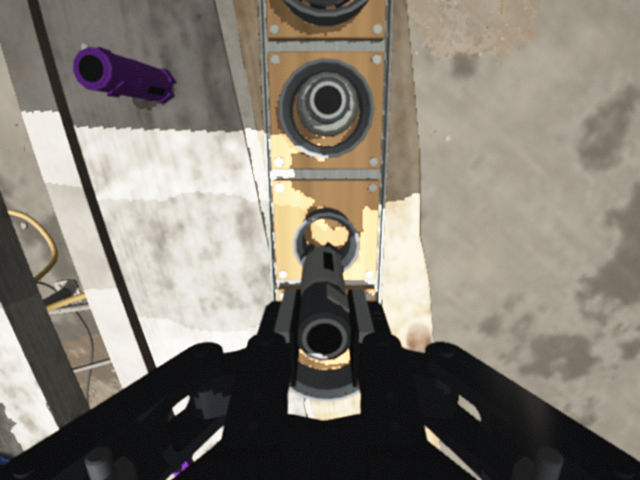

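Bit 37 stands in its sleeve at (328,100). The 24 sleeve rim is centred at 327 and the hub is at 325, so I shift 1 mm and lower.

>>> step_arm --twist '[[0,0,0],[0,0,0],[0,0,0],[0,0,0],[0,0,0],[0,0,0],[0,0,0]]' --dp '[[0.05,0,0],[0,0,0.6],[0,0,0.6],[0,0,0.6],[0,0,0.6],[0,0,0.5],[0,0,0]]' --claw '[0,0,0,0,0,0,0]'

```text
clock: 18.43
ee_pos: [0.5999, -0.1166, 0.0787]
tool_rot: [-3.135, 0.19, 0.007]
force: [-1.1, 0.1, -1.9]
opening: 0.0198
```

>>> step_arm --twist '[[0,0,0],[0,0,0],[0,0,0],[0,0,0],[0,0,0]]' --dp '[[0,0,0.15],[0,0,0.15],[0,0,0.18],[0,0,0],[0,0,0]]' --claw '[0,0,0,0,0]'

```text
clock: 18.85
ee_pos: [0.6021, -0.117, 0.0747]
tool_rot: [3.135, -0.189, 0.005]
force: [-2.6, 0.8, 8.2]
opening: 0.0202
```

Seated (0.0747 = 0.0617 + 0.013). Release and go to bit 63.

>>> step_arm --twist '[[0,0,0],[0,0,0],[0,0,0],[0,0,0],[0,0,0]]' --dp '[[0,0,0],[0,0,0],[0,0,0],[0,0,0],[0,0,0]]' --claw '[0.7,0.7,0.7,0.7,0.7]'

```text
clock: 19.27
ee_pos: [0.6014, -0.1169, 0.0724]
tool_rot: [3.136, -0.189, -0.0]
force: [0.1, -0.8, -0.5]
opening: 0.0598
```

>>> step_arm --twist '[[0,0,0],[0,0,0],[0,0,0],[0,0,0],[0,0,0],[0,0,0]]' --dp '[[0,0,-0.5],[0,0,-0.9],[0,0,-0.9],[0,0,-0.9],[0,0,-0.9],[0,0,-0.9]]' --claw '[0.7,0.7,0.7,0.7,0.7,0.7]'

```text
clock: 19.77
ee_pos: [0.6014, -0.1169, 0.1742]
tool_rot: [3.136, -0.189, 0.001]
force: [0.7, -0.2, -0.6]
opening: 0.0602
```

>>> step_arm --twist '[[0,0,0],[0,0,0],[0,0,0],[0,0,0],[0,0,0],[0,0,0],[0,0,0]]' --dp '[[-0.32,0.89,0],[-0.32,0.89,0],[-0.32,0.89,0],[-0.32,0.89,0],[-0.32,0.89,0],[-0.32,0.89,0],[-0.32,0.89,0]]' --claw '[0.7,0.7,0.7,0.7,0.7,0.7,0.7]'

```text
clock: 20.35
ee_pos: [0.5415, -0.2359, 0.1733]
tool_rot: [3.136, -0.189, 0.001]
force: [0.1, 0.4, -0.1]
opening: 0.0595
```

>>> step_arm --twist '[[0,0,0],[0,0,0],[0,0,0],[0,0,0],[0,0,0],[0,0,0],[0,0,0],[0,0,0]]' --dp '[[-0.32,0.89,0],[-0.32,0.89,0],[-0.32,0.89,0],[-0.32,0.89,0],[-0.32,0.89,0],[-0.32,0.89,0],[-0.3,0.86,0],[0,0,0]]' --claw '[0.7,0.7,0.7,0.7,0.7,0.7,0.7,0.7]'

```text
clock: 21.02
ee_pos: [0.4816, -0.3553, 0.1731]
tool_rot: [3.135, -0.193, 0.0]
force: [-0.1, -0.1, 0.2]
opening: 0.0598
```

Run:
```python
from h import *
for i in range(3): d=env.snapshot("wrist")
cv2.imwrite("pics/w8.png",d["img"][...,::-1])
print(project(d,[[.484,-.353,.084],[.591,-.204,.047]]).round(0).tolist())
go([.484,-.353,.061]);print(env.read_state()["opening"])
```

```text
[[325.0, 243.0], [457.0, -6.0]]
at [ 0.483  -0.3527  0.1729] yaw -6.94 delta units(20mm) [0.05 0.01 5.6 ]
0.05971639282418227
```

View pics/w8.png

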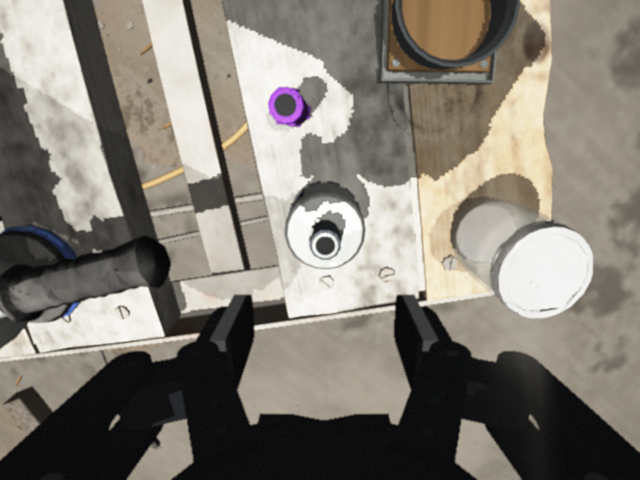

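Bit 63's hub is at (326,242) against a predicted (325,243). The jar, with its left edge at 455–492, is clear of the open fingers. Grip.

>>> step_arm --twist '[[0,0,0],[0,0,0],[0,0,0],[0,0,0],[0,0,0],[0,0,0],[0,0,0],[0,0,0]]' --dp '[[0.07,-0.02,0.8],[0,0,0.8],[0,0,0.8],[0,0,0.8],[0,0,0.8],[0,0,0.8],[0,0,0.8],[0,0,0]]' --claw '[0.7,0.7,0.7,0.7,0.7,0.7,0.7,0.7]'

```text
clock: 21.83
ee_pos: [0.4836, -0.3508, 0.0574]
tool_rot: [-3.133, 0.187, 0.006]
force: [-1.0, 0.1, -0.4]
opening: 0.0597
```

>>> step_arm --twist '[[0,0,0],[0,0,0],[0,0,0],[0,0,0],[0,0,0],[0,0,0],[0,0,0],[0,0,0]]' --dp '[[0,0,0],[0,0,0],[0,0,0],[0,0,0],[0,0,0],[0,0,0],[0,0,0],[0,0,0]]' --claw '[0,0,0,0,0,0,0,0]'

```text
clock: 22.5
ee_pos: [0.4849, -0.353, 0.062]
tool_rot: [3.135, -0.19, 0.003]
force: [-1.7, 1.1, 5.8]
opening: 0.0203
```

Run:
```python
from h import *
go([.591,-.2043,.14])
```

```text
at [ 0.4849 -0.353   0.062 ] yaw -6.92 delta units(20mm) [ 4.38 -8.02 -3.9 ]
```

>>> step_arm --twist '[[0,0,0],[0,0,0],[0,0,0],[0,0,0],[0,0,0],[0,0,0]]' --dp '[[0,0,-0.4],[0,0,-0.8],[0,0,-0.8],[0,0,-0.8],[0,0,-0.8],[0,0,-0.4]]' --claw '[0,0,0,0,0,0]'

```text
clock: 23.0
ee_pos: [0.4847, -0.353, 0.1427]
tool_rot: [3.135, -0.19, 0.002]
force: [-0.4, -1.1, -2.8]
opening: 0.02
```

>>> step_arm --twist '[[0,0,0],[0,0,0],[0,0,0],[0,0,0],[0,0,0],[0,0,0],[0,0,0],[0,0,0],[0,0,0],[0,0,0]]' --dp '[[0.25,-0.45,0],[0.45,-0.83,0],[0.46,-0.84,0],[0.46,-0.84,0],[0.46,-0.84,0],[0.46,-0.84,0],[0.46,-0.84,0],[0.46,-0.84,0],[0.46,-0.84,0],[0.46,-0.84,0]]' --claw '[0,0,0,0,0,0,0,0,0,0]'

```text
clock: 23.83
ee_pos: [0.5909, -0.2028, 0.1391]
tool_rot: [-3.135, 0.189, 0.003]
force: [0.7, 0.3, -3.7]
opening: 0.0198
```

>>> step_arm --twist '[[0,0,0],[0,0,0],[0,0,0]]' --dp '[[0,0,0],[0,0,0],[0,0,0]]' --claw '[0,0,0]'

```text
clock: 24.08
ee_pos: [0.5903, -0.204, 0.1396]
tool_rot: [-3.136, 0.189, 0.002]
force: [-0.2, -0.8, -4.0]
opening: 0.0202
```

Run:
```python
from h import *
d=env.snapshot("wrist");cv2.imwrite("pics/w9.png",d["img"][...,::-1])
go([.591,-.2043,.075]);s=env.read_state();print(s["force"],s["opening"])
```

```text
at [ 0.5902 -0.2045  0.1398] yaw -6.93 delta units(20mm) [ 0.04 -0.01  3.24]
[-0.2130607  -0.03940286 -4.03146601] 0.019766064595017747
```

View pics/w9.png

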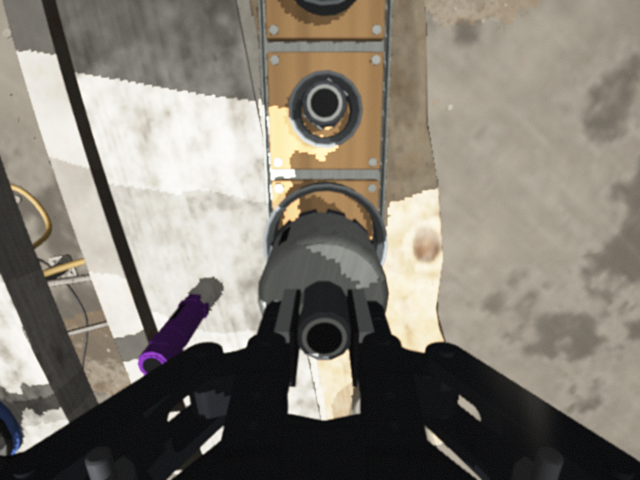

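Bit 24 stands in its sleeve at (324,103). The 63 sleeve rim spans about 267–386, centred at 326, and the hub is at 325. Lower.

>>> step_arm --twist '[[0,0,0],[0,0,0],[0,0,0],[0,0,0],[0,0,0],[0,0,0],[0,0,0]]' --dp '[[0.04,0,0],[0,0,0.6],[0,0,0.6],[0,0,0.6],[0,0,0.6],[0,0,0.5],[0,0,0]]' --claw '[0,0,0,0,0,0,0]'

```text
clock: 24.72
ee_pos: [0.59, -0.2041, 0.079]
tool_rot: [-3.135, 0.19, 0.007]
force: [0.1, -0.1, -4.7]
opening: 0.0196
```

>>> step_arm --twist '[[0,0,0],[0,0,0],[0,0,0],[0,0,0],[0,0,0]]' --dp '[[0,0,0.15],[0,0,0.15],[0,0,0.17],[0,0,0],[0,0,0]]' --claw '[0,0,0,0,0]'

```text
clock: 25.13
ee_pos: [0.5918, -0.2047, 0.0751]
tool_rot: [3.135, -0.19, 0.003]
force: [-4.9, 0.8, 6.0]
opening: 0.0201
```

Seated (0.0751 against an expected 0.075). Release and retreat upward, then toward the robot so the rack is clear of the arm.

>>> step_arm --twist '[[0,0,0],[0,0,0],[0,0,0],[0,0,0],[0,0,0]]' --dp '[[0,0,0],[0,0,0],[0,0,0],[0,0,0],[0,0,0]]' --claw '[0.7,0.7,0.7,0.7,0.7]'

```text
clock: 25.55
ee_pos: [0.5915, -0.2045, 0.0731]
tool_rot: [3.136, -0.189, 0.0]
force: [-0.2, 0.2, 0.1]
opening: 0.0595
```

>>> step_arm --twist '[[0,0,0],[0,0,0],[0,0,0],[0,0,0],[0,0,0],[0,0,0],[0,0,0],[0,0,0]]' --dp '[[0,0,-0.5],[0,0,-0.9],[0,0,-0.9],[0,0,-0.9],[0,0,-0.9],[0,0,-0.9],[0,0,-0.9],[0,0,-0.9]]' --claw '[0.7,0.7,0.7,0.7,0.7,0.7,0.7,0.7]'

```text
clock: 26.22
ee_pos: [0.5913, -0.2045, 0.2108]
tool_rot: [3.136, -0.19, 0.001]
force: [-0.2, -0.9, 1.0]
opening: 0.0596
```

>>> step_arm --twist '[[0,0,0],[0,0,0],[0,0,0],[0,0,0],[0,0,0],[0,0,0],[0,0,0],[0,0,0],[0,0,0],[0,0,0]]' --dp '[[-0.9,0.2,0],[-0.9,0.2,0],[-0.9,0.2,0],[-0.9,0.2,0],[-0.9,0.2,0],[-0.9,0.2,0],[-0.9,0.2,0],[-0.9,0.2,0],[0,0,0],[0,0,0]]' --claw '[0.7,0.7,0.7,0.7,0.7,0.7,0.7,0.7,0.7,0.7]'

```text
clock: 27.05
ee_pos: [0.4444, -0.2191, 0.2103]
tool_rot: [3.135, -0.191, 0.003]
force: [0.1, 0.0, -0.6]
opening: 0.0596
```

Run:
```python
from h import *
d=env.snapshot("top");e=env.snapshot("scene")
a=cv2.resize(d["img"][180:320,130:510,::-1],(790,291),interpolation=cv2.INTER_CUBIC)
b=cv2.resize(e["img"][195:335,110:490,::-1],(790,291),interpolation=cv2.INTER_CUBIC)
cv2.imwrite("pics/end.png",np.vstack([a,b]));s=env.read_state();print(s["clock"],s["force"],s["ee_pos"])
```

```text
27.15 [-0.06131513 -0.61054194  0.8562228 ] [ 0.44513345 -0.21896475  0.20958471]
```

View pics/end.png

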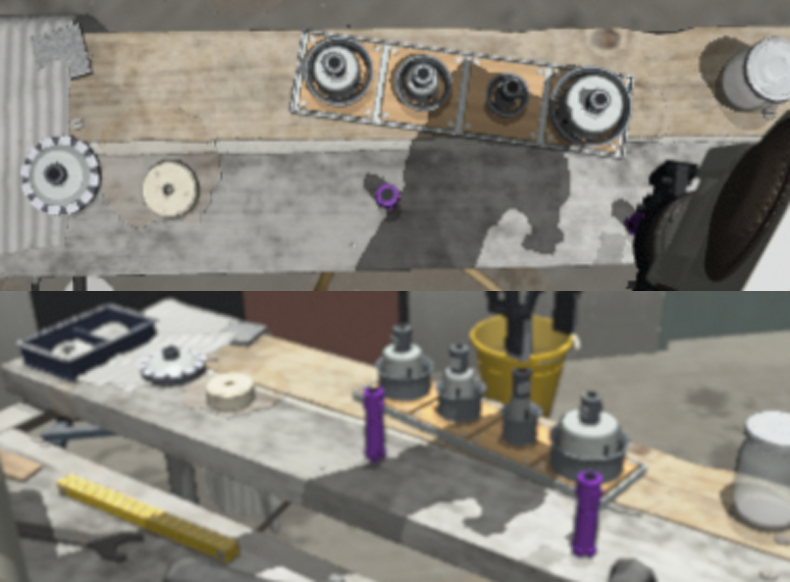

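All four bits stand upright in their own sleeves, and the cup, felt wheel and purple decoys have not moved. Handing in.

```bash
python3 -c "
from bench import env
print(env.job_done())"
```

```text
the job is handed in; nothing more can be done
None
```

All four core bits (50, 37, 24 and 63 mm) are standing upright, crown down, each in its own holder. I handed the job in at about 27 s.

- **Seating:** each bit met the holder's foot at 13 mm (within 0.1 mm) above the height where it was gripped on the bench, which is what the foot should give. The highest force I saw was about 25 N, while pressing bit 50 down.
- **Final pictures:** the top and scene views show all four bits upright in the right sleeves. The cup wheel, felt wheel and purple decoys are where they were, and the gripper is clear of everything.
- **Disagreements:** the top and wrist cameras differed by 1–3 mm, well inside the bore clearance. On each grip the tool rose about 4 mm with 5–7 N upward as the fingers closed, probably from the fingertips touching the bit's shoulder. Nothing slipped.

No check failed.

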